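Bolt the hatch of the rearing cage

TASK

The hatch on top of the insect-rearing cage is shut but not bolted. With a fingertip, push the red knob of its barrel bolt along the slot until the bolt is fully home in the keeper, then push the knob over sideways and down through the short cross slot as far as it goes, so that the bolt is locked. Only push the knob, gently: do not grip it, do not lift the hatch or the cage or shove the cage along the bench, and leave everything else standing where it is.

Things in the scene. Friction and masses are not known exactly. Their poses are not given: they have to be found in the camera images.
- slot (a point): point on the bolt's axis, at the foot of the knob's pin when the bolt is fully drawn back (joint bolt = 0); 12.5 mm above the flat top of cage and hatch. Its x axis is level and points the way the bolt shoots, z is up; the cross slot opens to its -y. The slot in the barrel's top is an L, 9 mm wide: from x = 0 along +x for 51.5 mm, where the cross slot turns off to -y
- keeper (a point): centre of the steel keeper (staple) that takes the bolt's nose, on the bolt's axis 113 mm along slot x; 24 mm across, 22 mm long, its top 25 mm above the cage's top. The steel barrel, 21 mm across on a 38 mm wide plate, lies along slot x from -25 to +85 mm, its top 23 mm above the cage's top
- knob (a point): centre of the bolt's red ball knob, 18 mm in diameter, on a 6 mm pin, 40 mm from the bolt's axis; upright, its top is 61.5 mm above the cage's top. It moves along slot x as the bolt slides and swings about the bolt's axis to slot -y and down as it folds; its frame turns with it (z along the pin, away from the axis)
- bolt (a joint): how far the bolt has slid toward the keeper, 0 (drawn back) to 0.0515 m (end of the slot). It slides stiffly (about 2 N) and stays where it is left. The cross slot is 3 mm wider than the pin: the knob folds only from about 0.0485 m on, and once folded the bolt cannot slide back
- knob_fold (a joint): how far the knob is folded about the bolt's axis: 0 upright, growing as it goes over to slot -y, 1.4 rad at the end of the cross slot, where the ball's centre is 39 mm to the side of the axis and 19 mm above the cage's top. It starts within 0.1 rad of upright, turns stiffly (about 1 N at the knob) and stays where it is left
- hatch (a joint): how far the hatch is open (rad), 0 shut. It is hinged along the side opposite the keeper and lies shut by its own weight (0.4 kg); unbolted, it would lift if the knob were pulled up
- cage: the rearing cage: aluminium frame, clear walls, white hatch in the top, 240 mm (its x) by 300 mm (its y), flat top 160 mm above the bench, about 4 kg, standing loose on rubber feet; origin at the centre of its underside. The bolt shoots along the cage's -y and folds toward its -x
- vial: a glass vial with a white cap, 25 mm across, 55 mm tall, standing on the fixed strip of the cage's top behind the keeper; origin at the centre of its underside; leave it alone
- forceps: steel forceps 100 mm long, 6 mm high, lying on the hatch behind the bolt; origin at the centre of its underside; leave it alone
- petri: a closed petri dish, 90 mm across, 15 mm high, on the bench; origin at the centre of its underside; leave it alone
- wash_bottle: a white wash bottle with a blue cap, 68 mm across, 200 mm tall, on the bench; origin at the centre of its underside; leave it alone
- beaker: a glass beaker, 68 mm across, 85 mm tall, on the bench; origin at the centre of its underside; leave it alone
- slide_box: a blue slide box, 100 x 160 x 34 mm, on the bench; origin at the centre of its underside; leave it alone
- marker: a black marker pen with a red cap, 131 mm long, 16 mm thick, lying on the bench; origin at the centre of its underside; leave it alone

How it is judged:
By the outcome, as a careful person would: the job done as asked, in the order asked, and still so for the second after the job is handed in, with the robot touching nothing.
It also fails if it takes over 64 s, if anything falls off the work surface, if the arm or the gripper's body presses on something with over 40 N, if the wrist force passes 120 N, or if a joint passes its speed limit or range.

ROBOT

A 6-joint arm with a two-finger parallel gripper is mounted at the origin on the work surface. World frame = base frame: x ahead of the robot, y to its left, z up, the work surface at z = 0. Lengths are in m, angles in rad, forces in N, time in s.
With the tool pointing down it reaches from about 0.35 to 0.775 m from the base axis. Payload 5.5 kg.
Tool frame: the origin (TCP) lies midway between the tips of the shut fingers; the grasp point (between the pads) lies 19 mm behind it; z points along the fingers, y is the direction in which the jaws open and shut (so a half turn about z gives the same grasp; the last joint's range is limited). The gripper opens to 85 mm and grips with 20 to 120 N. Pads are 22 mm wide; open, the fingers measure 114 mm over their backs; the gripper's body (76 mm by 85 mm) begins 54 mm behind the grasp point. The pads swing forward as they close: fully open they stand 13 mm farther back than shut.
Start: joints at [-1.406, 0.313, 0.046, 1.304, 0, 1.431], TCP at [0.173, -0.549, 0.231] pointing down, gripper open.
Joint ranges: [-2.76, 2.76], [-0.86, 1.69], [-1.03, 1.26], [-2.2, 2.34], [-1.47, 1.5], [-3.14, 3.14]. Speed limits (rad/s): [2.57, 2.57, 3.14, 3.14, 3.14, 3.14].

INTERFACE

Orientations are given as a unit quaternion [w, x, y, z].
In Python, from workcell import env gives the robot as it stands.
- The arm moves only by the shell command python3 -m creep 'ROWS' [OPENING] [FORCE]. ROWS is JSON, a list of rows, each a list of 6 numbers: the shift along the tool's x, y, z in m, then the turn, a rotation vector about the tool's x, y, z in degrees. A call has exactly 8 rows; each row is the pose to reach, as a shift and turn from the pose commanded when the call began, along the tool's axes at that moment; what a row does not reach only later rows make up. A row lasts 1/10 s, in which the tool goes at most 50 mm and 8.59 degrees, less where a joint would pass 70% of its speed; a pose out of reach is approached as far as the arm can. A call with a gripper value outside its range is refused whole. OPENING is the finger opening in m, from 0 to 0.0854, set as the call begins (- or left out, the last holds). The fingers move at their own pace and stop on an object; FORCE is the grip in N (left out, the last holds). Time passes only in rows, so rows that repeat a pose let the fingers close, or fill a call up. It gives the time, the measured TCP pose, the force and the opening at its end, in the units of the state.
- env.get_state(): the state, without advancing time (a new reading comes with each control period).
- env.read_camera(name): name is "scene" or "top" or "wrist"; returns (picture, depth): 384x512x3 uint8, blue, green, red; 384x512 float32, m along the optical axis (not along the pixel's ray), 0 where there is no reading.
- env.camera_params(name): a dict with "fx", "fy", "cx", "cy" (pixels), "position" and "orientation" of the camera in the world. Camera axes: x right, y up, looking along -z (the intrinsics and any distortion apply to the point x, -y, -z); pixel columns grow to the right and rows downward; lengths in m; the calibration is good to about 2 mm. A picture is of the moment at which its call begins: read the wrist's pose just before it. camera_params takes no time and is no camera call; for the wrist camera it gives the pose at the moment of the call.
- env.hand_in(): hands the job in, once; it reports no verdict.
The state is a dict: "clock": time; "joint_pos": joint angles; "qvel": joint speeds; "tau": joint torques, N m; "tcp_pos": TCP position; "orientation": TCP orientation; "wrist_force": force on the tool from outside, world axes, zero at the start; "ft_torque": the same for the moment, N m; "finger_gap": finger opening in m.
Only numpy, scipy, OpenCV 4.12 (cv2) and the standard library are available. Lean on these libraries where they do the work, as an engineer would, in place of code of your own. Each camera call takes 0.05 s, during which the arm holds its last target. There are 200 camera calls.

## Working session

There is one attempt and no reset: what is moved stays moved. The work goes in short steps, Python scripts to look and compute and a shell command to move; the robot and the scene stay as the last step left them, time stands still between calls to the robot, and variables do not carry over. Pictures are saved under pics/ and viewed, about 8 in all and at most 12, crops included, and the job is handed in when it is done.

```bash
mkdir -p pics; ls; cat > h.py <<'E'
import numpy as np, cv2
from scipy.spatial.transform import Rotation as R
from workcell import env
def q2R(q): return R.from_quat([q[1],q[2],q[3],q[0]]).as_matrix()
def pts(p,d):
    v,u=np.mgrid[0:d.shape[0],0:d.shape[1]]
    c=np.stack([(u-p['cx'])/p['fx']*d,-(v-p['cy'])/p['fy']*d,-d],-1)
    return c@q2R(p['orientation']).T+np.array(p['position'])
def shot(n):
    p=env.camera_params(n); im,d=env.read_camera(n); return im,d,pts(p,d)
def red(im):
    h=cv2.cvtColor(im,cv2.COLOR_BGR2HSV)
    return ((h[...,0]<8)|(h[...,0]>172))&(h[...,1]>140)&(h[...,2]>60)
def blobs(im,P,d):
    n,l,s,c=cv2.connectedComponentsWithStats((red(im)&(d>0)).astype(np.uint8))
    for i in range(1,n):
        if s[i,4]>8:
            q=P[l==i]; print('red',s[i].tolist(),c[i].round(1),'med',np.median(q,0).round(4),'maxz',q[:,2].max().round(4))
E
python3 - <<'E'
from h import *
ims=[]
for n in("scene","top"):
    im,d,P=shot(n); cv2.imwrite(f'pics/{n}0.png',im); np.savez(f'{n}0.npz',im=im,d=d,P=P); print(n,env.camera_params(n)); blobs(im,P,d)
print(env.get_state())
E
```

```text
pics
scene {'fx': 490.9103234580411, 'fy': 490.9103234580411, 'cx': 261.6822593908515, 'cy': 195.25697161583264, 'position': array([ 1.49580674, -0.2702469 ,  0.95053946]), 'orientation': array([0.71944955, 0.34241642, 0.2583361 , 0.54626532])}
red [267, 162, 4, 4, 13] [268.6 163.6] med [0.512  0.0259 0.2183] maxz 0.2224
red [129, 251, 17, 7, 90] [136.9 254.2] med [ 0.5385 -0.3409  0.0127] maxz 0.0194
top {'fx': 493.41057590143265, 'fy': 493.41057590143265, 'cx': 255.26704509741418, 'cy': 184.90602746785643, 'position': array([ 0.31090148, -0.01562068,  1.57034287]), 'orientation': array([-0.70365581, -0.06319535,  0.05115777,  0.70587373])}
red [360, 193, 13, 5, 52] [366.  194.6] med [ 0.5319 -0.3403  0.015 ] maxz 0.022
{'clock': 0.1, 'joint_pos': array([-1.40558273e+00,  3.13933423e-01,  4.50929020e-02,  1.30358214e+00,
        2.26257308e-06,  1.43119316e+00]), 'qvel': array([ 8.23340739e-04, -9.22305329e-04,  4.46108022e-03,  8.48740027e-05,
        2.31969389e-03,  1.44240456e-03]), 'tau': array([ 2.49455305e-03, -4.81725740e+01,  2.99243832e+01,  1.26466758e-02,
       -1.76659332e-04,  1.83911834e-05]), 'tcp_pos': array([ 0.17248356, -0.54805158,  0.23049354]), 'orientation': array([-8.13115840e-04,  9.88407980e-01,  1.51818984e-01, -9.28131392e-06]), 'wrist_force': array([ 0.36099018,  0.5537456 , -0.03980477]), 'ft_torque': array([-0.03647202, -0.05151724, -0.00284361]), 'finger_gap': 0.08533548940980765}
```

View pics/top0.png

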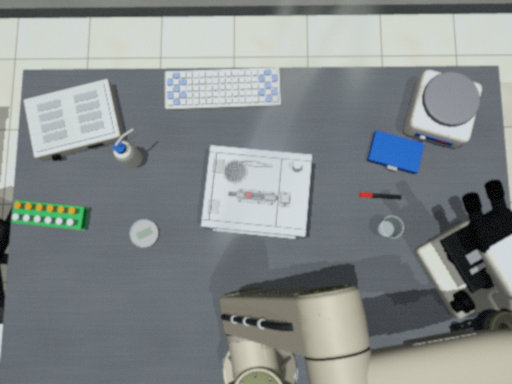

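View pics/scene0.png

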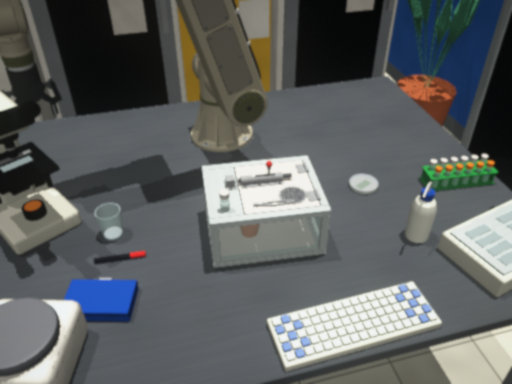

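The top view shows the cage at about (258,192). The knob is at (248,195), the keeper at about (283,198) and the vial at (297,166). The bolt shoots to image right (world -y) and folds toward the robot. Next I'll measure the axis.

```bash
python3 - <<'E'
from h import *
for n in("scene","top"):
    z=np.load(n+'0.npz'); P=z['P'];d=z['d']
    m=(d>0)&(abs(P[...,0]-.52)<.25)&(abs(P[...,1])<.25)
    t=m&(abs(P[...,2]-.16)<.006)&(abs(P[...,1]+.02)<.2)
    q=P[t][:,:2].astype(np.float32); r=cv2.minAreaRect(q); print(n,'top z',np.median(P[t][:,2]),r)
    b=m&(P[...,2]>.172)&(P[...,2]<.19)&(abs(P[...,0]-.51)<.06)
    q=P[b]; c=q.mean(0); w,v=np.linalg.eigh(np.cov(q[:,:2].T)); print('barrel',len(q),c,v[:,1], q.min(0),q.max(0))
im=np.load('top0.npz')['im'][140:245,195:320]; cv2.imwrite('pics/c1.png',cv2.resize(im,None,fx=5,fy=5,interpolation=cv2.INTER_CUBIC))
E
```

```text
scene top z 0.16026505790080958 ((0.5286713242530823, 0.004863962531089783), (0.30109918117523193, 0.24919354915618896), 84.32125091552734)
barrel 403 [ 0.51140386 -0.00802449  0.17938176] [0.096544   0.99532872] [ 0.48615165 -0.08870892  0.17201603] [0.52557772 0.08592599 0.18858969]
top top z 0.16032916281499543 ((0.5287052989006042, 0.004018008708953857), (0.30022916197776794, 0.2406211942434311), 84.28134155273438)
barrel 354 [ 0.50677415 -0.00463981  0.1806367 ] [0.09221047 0.99573954] [ 0.4878423  -0.0878478   0.17210746] [0.5243875  0.13735533 0.18971173]
```

View pics/c1.png

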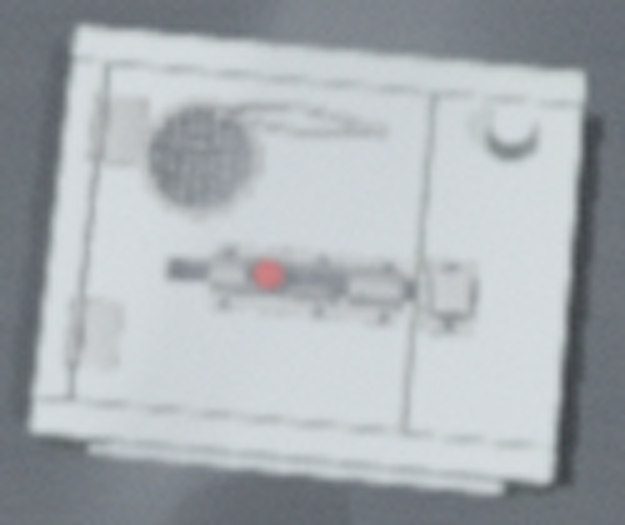

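```bash
cat >> h.py <<'E'
def px2w(n,u,v,z):
    p=env.camera_params(n); r=q2R(p['orientation'])@np.array([(u-p['cx'])/p['fx'],-(v-p['cy'])/p['fy'],-1])
    o=np.array(p['position']); return o+r*(z-o[2])/r[2]
SX=np.array([-.0995,-.995,0]); SY=np.array([.995,-.0995,0])
def togo(t,yawdeg=-95.7):
    s=env.get_state(); M=q2R(s['orientation']); d=np.array(t)-s['tcp_pos']
    a=np.radians(yawdeg); y=np.array([np.cos(a),np.sin(a),0]); z=np.array([0,0,-1.]); G=np.stack([np.cross(y,z),y,z],1)
    print('shift mm',(M.T@d*1000).round(1),'turn',R.from_matrix(M.T@G).as_rotvec(degrees=True).round(2),'t',s['clock'],'F',s['wrist_force'].round(1))
E
python3 - <<'E'
from h import *
k=px2w('top',195+267/5,140+273/5,.214);s=px2w('scene',268.6,163.6,.2125);kp=px2w('top',195+452/5,140+292/5,.185)
print(k,s,kp,'vial',px2w('top',195+102.4,140+26,.21)); slot=kp-113e-3*SX; print('slot',slot,'bolt',(k-slot)@SX,(s-slot)@SX,(k-slot)@SY,(s-slot)@SY)
togo([.507,.09,.30])
E
```

```text
[0.5052936  0.02647629 0.214     ] [0.50506991 0.02763448 0.2125    ] [ 0.49814793 -0.07736643  0.185     ] vial [ 0.5863809 -0.1109723  0.21     ]
slot [0.50939143 0.03506857 0.185     ] bolt 0.0089570531593449 0.007826912679476774 -0.003222413308347146 -0.0035602266685593087
shift mm [ 510.6 -508.4  -68.6] turn [-9.000e-02  1.000e-02  2.316e+01] t 0.1 F [ 0.4  0.6 -0. ]
```

```bash
python3 -m creep '[[0.01,-0.01,-0.02,0,0,0],[0.04,-0.04,-0.045,0,0,1],[0.075,-0.075,-0.069,0,0,2],[0.11,-0.11,-0.069,0,0,4],[0.145,-0.145,-0.069,0,0,6],[0.18,-0.18,-0.069,0,0,8],[0.215,-0.215,-0.069,0,0,10],[0.25,-0.25,-0.069,0,0,12]]' 0 20 && python3 -m creep '[[0.04,-0.025,0,0,0,2],[0.085,-0.055,0,0,0,4],[0.13,-0.085,0,0,0,6],[0.175,-0.115,0,0,0,8],[0.21,-0.145,0,0,0,10],[0.24,-0.165,0,0,0,11.2],[0.25,-0.175,0,0,0,11.2],[0.25,-0.175,0,0,0,11.2]]' && python3 -c "
from h import *
togo([.507,.09,.30])"
```

```text
clock: 0.9
tcp_pos: [0.3353, -0.2349, 0.3001]
orientation: [-0.0, 0.999, 0.047, 0.0]
wrist_force: [1.2, -0.8, 0.7]
finger_gap: 0.0002
clock: 1.7
tcp_pos: [0.5679, -0.0372, 0.299]
orientation: [-0.0, 0.999, -0.048, -0.001]
wrist_force: [-0.3, -0.1, -1.3]
finger_gap: 0.0003
shift mm [ -72.9 -120.7   -0.8] turn [-0.01  0.11  0.16] t 1.7 F [-0.3 -0.1 -1.3]
```

```bash
python3 -m creep '[[-0.012,-0.02,0,0,0,0],[-0.03,-0.05,0,0,0,0],[-0.048,-0.08,0,0,0,0],[-0.065,-0.105,0,0,0,0],[-0.073,-0.121,0,0,0,0],[-0.073,-0.121,0,0,0,0],[-0.073,-0.121,0,0,0,0],[-0.073,-0.121,0,0,0,0]]'; python3 -c "
from h import *
im,d,P=shot('wrist'); cv2.imwrite('pics/w1.png',im); blobs(im,P,d); print(env.camera_params('wrist')); np.savez('w1.npz',im=im,d=d,P=P)
togo([.507,.066,.204])"
```

```text
clock: 2.5
tcp_pos: [0.5055, 0.0573, 0.3002]
orientation: [-0.012, 1.0, -0.029, 0.0]
wrist_force: [-0.6, -0.1, 0.5]
finger_gap: -0.0001
red [290, 185, 22, 24, 405] [300.2 196.5] med [0.5082 0.027  0.2186] maxz 0.2223
{'fx': 321.203337898867, 'fy': 321.203337898867, 'cx': 257.49173341675237, 'cy': 193.47233162089807, 'position': array([0.58914266, 0.04828535, 0.44236532]), 'orientation': array([-0.67810295,  0.10516192, -0.12903914,  0.71586749])}
shift mm [ 1.  -6.4 96.3] turn [-1.37  0.05  2.37] t 2.55 F [ 0.7 -0.7  0.1]
```

View pics/w1.png

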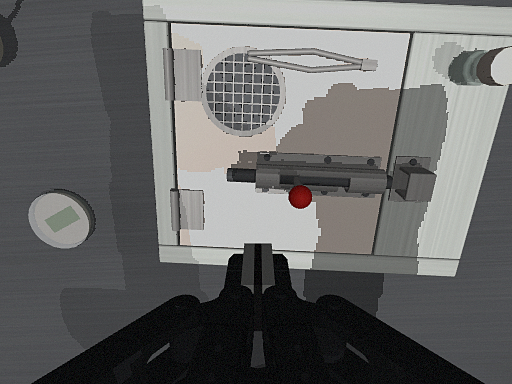

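The wrist view shows the knob at (300,197), the keeper at (412,182) and the fingertips at (258,255). The arm hasn't reached its last command yet, so I'll let it settle.

```bash
python3 -m creep '[[0,0,0,0,0,0],[0,0,0,0,0,0],[0,0,0,0,0,0],[0,0,0,0,0,0],[0,0,0,0,0,0],[0,0,0,0,0,0],[0,0,0,0,0,0],[0,0,0,0,0,0]]'; python3 -c "
from h import *
print(env.get_state()['joint_pos'].round(3))
togo([.507,.066,.204])"
```

```text
clock: 3.35
tcp_pos: [0.5049, 0.0583, 0.3003]
orientation: [-0.012, 1.0, -0.028, 0.0]
wrist_force: [-0.0, -0.7, 0.4]
finger_gap: 0.0003
[-0.058  0.17   0.027  1.428  0.024  3.141]
shift mm [ 1.7 -5.5 96.5] turn [-1.39  0.05  2.45] t 3.35 F [-0.  -0.7  0.4]
```

Joint 6 is at its limit, so I'll use the equivalent half-turned tool.

```bash
python3 -m creep '[[0,0,0,0,0,-8],[0,0,0,0,0,-16],[0,0,0,0,0,-24],[0,0,0,0,0,-32],[0,0,0,0,0,-40],[0,0,0,0,0,-48],[0,0,0,0,0,-56],[0,0,0,0,0,-64]]' >/dev/null; python3 -m creep '[[0,0,0,0,0,-8],[0,0,0,0,0,-16],[0,0,0,0,0,-24],[0,0,0,0,0,-32],[0,0,0,0,0,-40],[0,0,0,0,0,-48],[0,0,0,0,0,-56],[0,0,0,0,0,-64]]'>/dev/null; python3 -m creep '[[0,0,0,0,0,-8],[0,0,0,0,0,-16],[0,0,0,0,0,-24],[0,0,0,0,0,-32],[0,0,0,0,0,-40],[0,0,0,0,0,-46],[0,0,0,0,0,-50],[0,0,0,0,0,-50]]'; python3 -c "
from h import *
print(env.get_state()['joint_pos'].round(3))
togo([.507,.066,.204],84.3)"
```

```text
clock: 5.75
tcp_pos: [0.505, 0.0582, 0.3003]
orientation: [-0.0, 0.046, 0.999, 0.012]
wrist_force: [-0.2, -0.1, -0.1]
finger_gap: -0.0
[-0.058  0.17   0.027  1.428  0.024  0.034]
shift mm [-1.4  5.6 96.5] turn [ 1.39 -0.08  0.46] t 5.75 F [-0.2 -0.1 -0.1]
```

```bash
python3 -m creep '[[-0.001,0.011,0,1.4,0,0.5],[-0.001,0.011,0.02,1.4,0,0.5],[-0.001,0.011,0.04,1.4,0,0.5],[-0.001,0.011,0.06,1.4,0,0.5],[-0.001,0.011,0.08,1.4,0,0.5],[-0.001,0.011,0.092,1.4,0,0.5],[-0.001,0.011,0.097,1.4,0,0.5],[-0.001,0.011,0.097,1.4,0,0.5]]'; python3 -c "
from h import *
togo([.507,.066,.204],84.3)
im,d,P=shot('wrist'); cv2.imwrite('pics/w2.png',im);blobs(im,P,d)"
```

```text
clock: 6.55
tcp_pos: [0.5068, 0.0714, 0.2033]
orientation: [-0.001, 0.05, 0.999, -0.0]
wrist_force: [0.5, 0.2, 1.4]
finger_gap: -0.0001
shift mm [-0.7 -5.4 -0.7] turn [-0.02 -0.13 -0.09] t 6.55 F [0.5 0.2 1.4]
red [147, 259, 36, 37, 979] [164.  276.9] med [0.5023 0.028  0.2184] maxz 0.2222
```

View pics/w2.png

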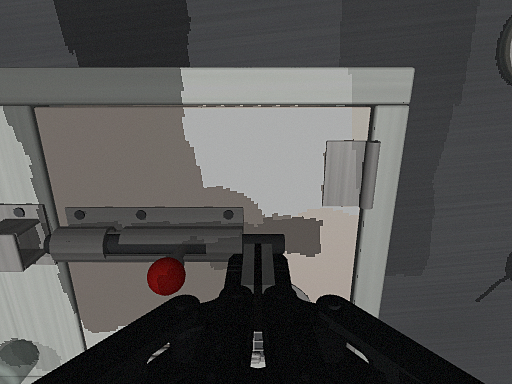

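The knob at (164,277) lies in line with the shut fingers at (258,255). Now I'll push along the slot.

```bash
python3 -m creep '[[-0.002,-0.010,0,0,0,0],[-0.002,-0.018,0,0,0,0],[-0.002,-0.023,0,0,0,0],[-0.002,-0.028,0,0,0,0],[-0.002,-0.033,0,0,0,0],[-0.002,-0.038,0,0,0,0],[-0.002,-0.043,0,0,0,0],[-0.002,-0.048,0,0,0,0]]';python3 -m creep '[[0,-0.003,0,0,0,0],[0,-0.006,0,0,0,0],[0,-0.009,0,0,0,0],[0,-0.011,0,0,0,0],[0,-0.012,0,0,0,0],[0,-0.012,0,0,0,0],[0,-0.012,0,0,0,0],[0,-0.012,0,0,0,0]]'; python3 -c "
from h import *
im,d,P=shot('wrist'); cv2.imwrite('pics/w3.png',im);blobs(im,P,d)
togo([.507,.066,.204],84.3)
im,d,P=shot('scene'); blobs(im,P,d)"
```

```text
clock: 7.4
tcp_pos: [0.5044, 0.0231, 0.2039]
orientation: [-0.0, 0.05, 0.999, -0.0]
wrist_force: [1.6, 1.9, 3.0]
finger_gap: -0.0003
clock: 8.2
tcp_pos: [0.5028, 0.0115, 0.2034]
orientation: [-0.001, 0.05, 0.999, -0.0]
wrist_force: [0.5, 1.7, 1.1]
finger_gap: 0.0003
red [195, 255, 32, 36, 880] [210.4 272.3] med [ 0.4979 -0.0104  0.2186] maxz 0.2219
shift mm [ 1.3 54.6 -0.7] turn [-0.03 -0.12 -0.05] t 8.25 F [-0.2  0.7  0.8]
red [253, 164, 4, 4, 11] [254.2 165.2] med [ 0.5081 -0.0121  0.218 ] maxz 0.2212
red [129, 251, 17, 7, 92] [137.  254.1] med [ 0.5383 -0.3405  0.0125] maxz 0.0184
```

```bash
python3 -m creep '[[0,-0.001,0,0,0,0],[0,-0.002,0,0,0,0],[0,-0.003,0,0,0,0],[0,-0.004,0,0,0,0],[0,-0.005,0,0,0,0],[0,-0.005,0,0,0,0],[0,-0.005,0,0,0,0],[0,-0.005,0,0,0,0]]'; python3 -m creep '[[0,-0.0005,0,0,0,0],[0,-0.001,0,0,0,0],[0,-0.0015,0,0,0,0],[0,-0.002,0,0,0,0],[0,-0.002,0,0,0,0],[0,-0.002,0,0,0,0],[0,-0.002,0,0,0,0],[0,-0.002,0,0,0,0]]'; python3 -c "
from h import *
im,d,P=shot('wrist'); cv2.imwrite('pics/w4.png',im);blobs(im,P,d)
im,d,P=shot('scene'); blobs(im,P,d)"
```

```text
clock: 9.1
tcp_pos: [0.5024, 0.0072, 0.2035]
orientation: [-0.001, 0.05, 0.999, 0.001]
wrist_force: [0.9, 4.6, 0.4]
finger_gap: 0.0
clock: 9.9
tcp_pos: [0.5023, 0.0068, 0.2035]
orientation: [-0.001, 0.049, 0.999, 0.002]
wrist_force: [1.1, 10.4, 0.1]
finger_gap: 0.0002
red [195, 254, 33, 37, 850] [211.6 272.3] med [ 0.4975 -0.0147  0.2187] maxz 0.2221
red [251, 164, 5, 4, 14] [253.1 165.2] med [ 0.5076 -0.0148  0.2164] maxz 0.2216
red [129, 251, 17, 7, 91] [137.  254.1] med [ 0.5384 -0.3409  0.0128] maxz 0.0195
```

The bolt is at its stop: the force rose to 10 N while the position stalled, after about 43 mm of travel. Now I'll back off, lift, and go round to the far side of the knob.

```bash
python3 -m creep '[[0,0.012,0,0,0,0],[0,0.028,0,0,0,0],[0,0.03,-0.02,0,0,0],[0,0.03,-0.045,0,0,0],[0,0.03,-0.05,0,0,0],[-0.02,0.03,-0.05,0,0,0],[-0.036,0.025,-0.05,0,0,0],[-0.036,0.015,-0.05,0,0,0]]'; python3 -m creep '[[0,-0.015,0,0,0,0],[0,-0.03,0,0,0,0],[0,-0.033,0,0,0,0],[0,-0.033,0,0,0,0],[0,-0.033,0,0,0,0],[0,-0.033,0,0,0,0],[0,-0.033,0,0,0,0],[0,-0.033,0,0,0,0]]'; python3 -c "
from h import *
im,d,P=shot('wrist'); cv2.imwrite('pics/w5.png',im);blobs(im,P,d)
A=np.array([.504,-.016,.195]); togo(A+.034*SY,84.3)
im,d,P=shot('scene'); blobs(im,P,d)"
```

```text
clock: 10.8
tcp_pos: [0.541, 0.0154, 0.2525]
orientation: [-0.001, 0.05, 0.999, -0.001]
wrist_force: [-0.2, 0.3, -0.1]
finger_gap: 0.0
clock: 11.6
tcp_pos: [0.5364, -0.0166, 0.2536]
orientation: [-0.001, 0.05, 0.999, -0.0]
wrist_force: [0.0, -0.1, 0.1]
finger_gap: -0.0001
red [241, 157, 30, 29, 692] [255.6 171. ] med [ 0.4992 -0.0146  0.2185] maxz 0.2221
red [0, 173, 17, 12, 166] [  6.5 178.6] med [ 0.5325 -0.3294  0.0139] maxz 0.0168
shift mm [-1.8 -2.6 58.5] turn [-0.01 -0.08 -0.02] t 11.65 F [-0.8  0.5 -0. ]
red [251, 163, 4, 5, 17] [252.6 164.9] med [ 0.5071 -0.0153  0.2185] maxz 0.2222
red [129, 251, 17, 7, 91] [136.9 254.2] med [ 0.5386 -0.341   0.0137] maxz 0.0191
```

View pics/w5.png

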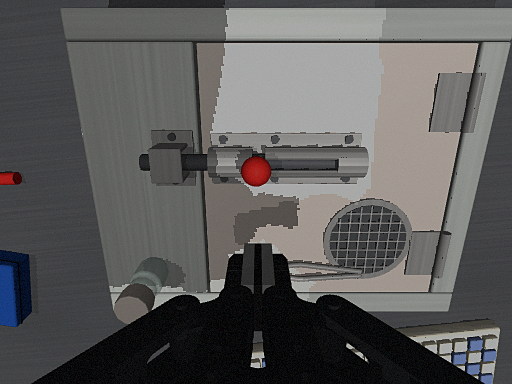

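The bolt's nose is now through the keeper, at (145,161). The knob at (256,171) is straight ahead of the fingers at (258,255). I'll descend and push sideways.

```bash
python3 -m creep '[[-0.002,0,0.02,0,0,0],[-0.002,0,0.04,0,0,0],[-0.002,0,0.052,0,0,0],[-0.002,0,0.058,0,0,0],[-0.002,0,0.058,0,0,0],[0.002,0,0.058,0,0,0],[0.006,0,0.058,0,0,0],[0.01,0,0.058,0,0,0]]'; python3 -m creep '[[0.004,0,0,0,0,0],[0.008,0,0,0,0,0],[0.012,0,0,0,0,0],[0.016,0,0,0,0,0],[0.020,0,0,0,0,0],[0.024,0,0,0,0,0],[0.026,0,0,0,0,0],[0.026,0,0,0,0,0]]'; python3 -c "
from h import *
im,d,P=shot('wrist'); cv2.imwrite('pics/w6.png',im);blobs(im,P,d)
A=np.array([.504,-.016,.195]); togo(A-.014*SY,84.3)
im,d,P=shot('scene'); blobs(im,P,d)"
```

```text
clock: 12.5
tcp_pos: [0.5264, -0.016, 0.1963]
orientation: [-0.0, 0.05, 0.999, -0.0]
wrist_force: [-0.2, -0.3, -0.4]
finger_gap: 0.0003
clock: 13.3
tcp_pos: [0.5001, -0.0133, 0.1955]
orientation: [-0.001, 0.05, 0.999, -0.0]
wrist_force: [0.4, -0.0, -0.4]
finger_gap: 0.0001
red [237, 212, 39, 38, 1119] [255.8 230.2] med [ 0.4768 -0.0124  0.2094] maxz 0.2135
shift mm [ 9.9 -2.3  0.6] turn [-0.02 -0.12 -0.05] t 13.35 F [-0.6 -0.9  0.8]
red [129, 251, 17, 7, 92] [137.  254.1] med [ 0.5385 -0.3405  0.0127] maxz 0.0221
```

```bash
python3 -m creep '[[0.003,0,0,0,0,0],[0.006,0,0,0,0,0],[0.009,0,0,0,0,0],[0.011,0,0,0,0,0],[0.011,0,0,0,0,0],[0.004,0,-0.005,0,0,0],[-0.002,0,-0.025,0,0,0],[-0.002,0,-0.035,0,0,0]]'; python3 -c "
from h import *
im,d,P=shot('wrist'); cv2.imwrite('pics/w7.png',im);blobs(im,P,d)
A=np.array([.504,-.016,.23]); togo(A-.037*SY,84.3)"
```

```text
clock: 14.2
tcp_pos: [0.5038, -0.0138, 0.232]
orientation: [0.0, 0.05, 0.999, -0.0]
wrist_force: [0.6, 0.6, 1.0]
finger_gap: -0.0001
red [242, 161, 30, 30, 706] [256.5 175.7] med [ 0.4689 -0.0115  0.1988] maxz 0.2026
red [0, 203, 10, 13, 98] [  3.6 208.6] med [ 0.5315 -0.3258  0.0138] maxz 0.0168
shift mm [36.8 -2.2  3.2] turn [-0.03  0.12 -0.05] t 14.25 F [0.9 0.1 0.7]
```

View pics/w7.png

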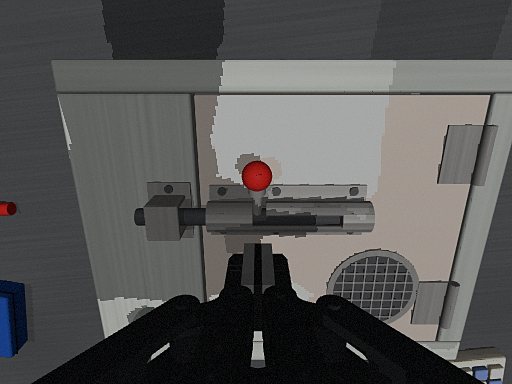

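The knob is partly folded at (257,176), about 1.0 rad. Now I'll go over it and press down.

```bash
python3 -m creep '[[0.015,-0.001,0,0,0,0],[0.032,-0.001,0,0,0,0],[0.038,-0.001,0,0,0,0],[0.038,-0.001,0.01,0,0,0],[0.038,-0.001,0.022,0,0,0],[0.038,-0.001,0.027,0,0,0],[0.038,-0.001,0.031,0,0,0],[0.038,-0.001,0.034,0,0,0]]'; python3 -m creep '[[0,0,0.002,0,0,0],[0,0,0.004,0,0,0],[0,0,0.006,0,0,0],[0,0,0.008,0,0,0],[0,0,0.009,0,0,0],[0,0,0.010,0,0,0],[0,0,0.010,0,0,0],[0,0,0.010,0,0,0]]'
```

```text
clock: 15.05
tcp_pos: [0.4643, -0.0107, 0.1959]
orientation: [-0.001, 0.05, 0.999, -0.0]
wrist_force: [-0.9, -0.3, 1.5]
finger_gap: -0.0001
clock: 15.85
tcp_pos: [0.4647, -0.0108, 0.1876]
orientation: [-0.0, 0.05, 0.999, -0.0]
wrist_force: [-2.5, 0.8, 8.1]
finger_gap: -0.0
```

```bash
python3 -m creep '[[0,0,0.0005,0,0,0],[0,0,0.001,0,0,0],[0,0,0.0015,0,0,0],[0,0,0.0015,0,0,0],[0,0,0.0015,0,0,0],[0,0,0.0015,0,0,0],[0,0,0.0015,0,0,0],[0,0,0.0015,0,0,0]]'; python3 -m creep '[[0,0,-0.005,0,0,0],[0,0,-0.02,0,0,0],[0,0,-0.04,0,0,0],[-0.02,0,-0.06,0,0,0],[-0.05,0,-0.08,0,0,0],[-0.08,0,-0.1,0,0,0],[-0.095,0,-0.11,0,0,0],[-0.095,0,-0.11,0,0,0]]'; python3 -c "
from h import *
im,d,P=shot('wrist'); cv2.imwrite('pics/w8.png',im);blobs(im,P,d)
for n in('scene','top'):
    im,d,P=shot(n); blobs(im,P,d); cv2.imwrite(f'pics/{n}1.png',im)
    m=(d>0)&(abs(P[...,0]-.52)<.25)&(abs(P[...,1]+.02)<.2)&(abs(P[...,2]-.16)<.006); print(n,cv2.minAreaRect(P[m][:,:2].astype(np.float32)))"
```

```text
clock: 16.65
tcp_pos: [0.4647, -0.0108, 0.1873]
orientation: [0.0, 0.05, 0.999, -0.0]
wrist_force: [-6.2, 0.8, 16.2]
finger_gap: -0.0
clock: 17.45
tcp_pos: [0.5619, -0.0208, 0.2957]
orientation: [0.001, 0.05, 0.999, -0.0]
wrist_force: [0.6, 0.2, -0.5]
finger_gap: 0.0003
red [247, 53, 24, 24, 450] [258.2  64.8] med [ 0.4657 -0.0112  0.1857] maxz 0.1896
red [3, 145, 33, 12, 328] [ 18.5 150.9] med [ 0.5316 -0.3393  0.014 ] maxz 0.0172
red [34, 147, 6, 7, 15] [ 37.2 149.5] med [ 0.5335 -0.3216  0.0024] maxz 0.009
red [34, 150, 4, 6, 9] [ 35.4 152.6] med [ 0.5365 -0.3211  0.0075] maxz 0.0124
red [129, 251, 17, 7, 92] [137.  254.1] med [ 0.5384 -0.3405  0.0127] maxz 0.0191
scene ((0.528735876083374, 0.004199102520942688), (0.30044782161712646, 0.24773959815502167), 84.56425476074219)
red [360, 193, 13, 5, 52] [366.  194.6] med [ 0.5318 -0.3409  0.0138] maxz 0.0224
top ((0.5284425616264343, 0.004077121615409851), (0.30026304721832275, 0.2401479333639145), 84.29914093017578)
```

View pics/w8.png

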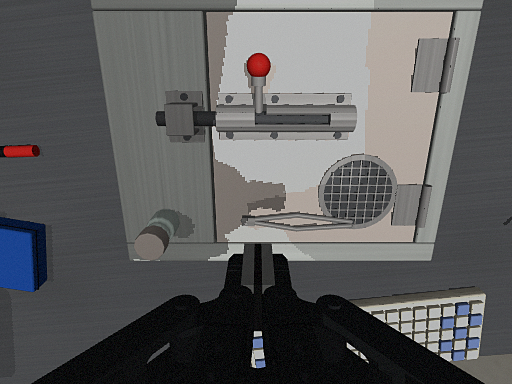

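View pics/scene1.png

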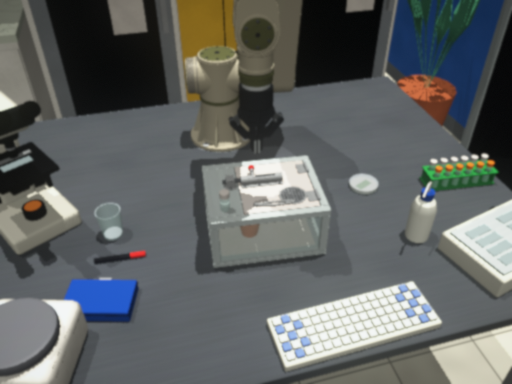

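The knob lies folded over at (258,65), with its pin in the cross slot and the bolt's nose through the keeper at (160,118). The cage, vial, forceps and bench items haven't moved. I'm handing in.

```bash
python3 -c "
from workcell import env
print(env.hand_in())"
```

```text
the job is handed in; nothing more can be done
None
```

The bolt is locked, and I handed the job in at about 17.6 s of the 64 s allowed. With the fingers shut, I pushed the knob about 43 mm along the slot to its stop, pushed it over sideways to about 1.0 rad, then pressed it down from above to the end of the cross slot.

- **Bolt home:** at the end of the slot the force rose to 10 N with no further movement, and the wrist picture shows the bolt's nose through the keeper.
- **Knob folded:** the last press stalled at about 16 N. The ball's top then read 189.6 mm above the bench, or about 189 mm after correcting for the camera's offset. That is about 1.38 rad against the expected 1.4 rad, within measuring error.
- **Everything else:** the cage's measured position is unchanged within about 1 mm and 0.3°. The vial, forceps and bench items look undisturbed in the last pictures, though I did not measure them one by one. The arm was clear of everything at hand-in.
- **Problem on the way:** the first approach ran joint 6 to its range limit while the arm was in free air. I turned the tool half a turn and carried on, and no check disagreed after that.

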